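Take the left-hand spinner off the studio fan

ROBOT

A 6-joint arm with a two-finger parallel gripper is mounted at the origin on the work surface. World frame = base frame: x ahead of the robot, y to its left, z up, the work surface at z = 0. Lengths are in mm, angles in rad, forces in N, time in s.
With the tool pointing down it reaches from about 325 to 775 mm from the base axis. Payload 9.3 kg.
Tool frame: the origin (TCP) lies midway between the tips of the shut fingers; the grasp point (between the pads) lies 19 mm behind it (manip.tcp_to_grasp is the z of the grasp point in the tool frame, in mm); z points along the fingers, y is the direction in which the jaws open and shut (so a half turn about z gives the same grasp; the last joint's range is limited). The gripper opens to 85 mm and grips with 20 to 120 N. Pads are 22 mm wide; open, the fingers measure 114 mm over their backs; the gripper's body (76 mm by 85 mm) begins 54 mm behind the grasp point. The pads swing forward as they close: fully open they stand 13 mm farther back than shut.
Start: joints at [-1.421, 0.259, 0.021, 1.334, 0, 1.418], TCP at [164, -524.977, 231.279] pointing down, gripper open.
Joint ranges: [-3.04, 3.04], [-0.91, 1.82], [-1.04, 1.36], [-1.92, 1.95], [-1.52, 1.45], [-3.14, 3.14]. Speed limits (rad/s): [2.22, 2.22, 2.79, 3.14, 3.14, 3.14].

INTERFACE

Orientations are given as a rotation vector (axis times angle).
In Python, from bench import status, read_camera, camera_model, order, search_frame, silhouettes, manip gives the robot as it stands. The module is installed in compiled form; this text tells all that it offers.
- The arm moves only by the shell command python3 -m creep 'ROWS' [FORCE]. ROWS is JSON, a list of rows, each a list of 7 numbers: the turn, a rotation vector about the tool's x, y, z in degrees, then the shift along the tool's x, y, z in cm, then the opening, from 0 (shut) to 1 (fully open). A call has 1 to 10 rows; each row shifts and turns the commanded pose from where the row before left it, along the tool's axes as they then stand; what a row does not reach is not made up. A row lasts 1/12 s, in which the tool goes at most 41.7 mm and 7.16 degrees, less where a joint would pass 70% of its speed; a pose out of reach is approached as far as the arm can. A call is refused whole if a number of a shift passes 4.17 or a number of a turn 7.16, either way. A call with a gripper value outside its range is refused whole. The fingers move at their own pace and stop on an object; FORCE is the grip in N (left out, the last holds). Time passes only in rows, so rows that do not move let the fingers close. It gives the time, the measured TCP pose, the force and the opening at its end, in the units of the state.
- status.get_obs(): the state, without advancing time (a new reading comes with each control period).
- read_camera(name): name is "scene" or "side" or "wrist"; returns the picture (420x560x3 uint8, red, green, blue); there is no depth.
- camera_model(name): a dict with "camera_matrix" (3x3 intrinsics, pixels), "k1" (the pictures are not rectified: a ray, as slopes to the right and down, at radius r is drawn at 1 + k1 r^2 times it, then the intrinsics apply), "rvec" (rotation vector, rad) and "tvec" (3), from world to camera coordinates, as OpenCV has them. Camera axes: x right, y down, z forward; pixel columns grow to the right and rows downward; lengths in mm; the calibration is good to about 2 mm. A picture is of the moment at which its call begins: read the wrist's pose just before it. camera_model takes no time and is no camera call; for the wrist camera it gives the pose at the moment of the call.
- order.finish_job(): hands the job in, once; it reports no verdict.
Trained networks look in the newest picture that a camera, given by its name, has taken for a name from the list of things; names that differ only in an ending like _2 or _b are one class to them, and where a whole thing is asked for, a point or a joint stands for the part that bears it (a point fixed in the world has none). Each returns a list of dicts, best first, with "confidence" (0 to 1); they miss things now and then, are a little off and sometimes report something else, mostly with a low value. They report only what shows in the picture. A call takes as long as a camera call. They do not tell look-alikes from the thing itself.
- search_frame(name, camera): "rect" ([left, top, right, bottom] in pixels, round what is visible of it).
- silhouettes(name, camera): "region" (420x560 bool, what is visible of it) and "rect" ([left, top, right, bottom] in pixels, round what is visible of it).
The state is a dict: "clock": time; "q": joint angles; "joint_vel": joint speeds; "tau": joint torques, N m; "tool_pos": TCP position; "tcp_rot": TCP orientation; "wrist_force": force on the tool from outside, world axes, zero at the start; "wrist_torque": the same for the moment, N m; "finger_gap": finger opening in mm.
Only numpy, scipy, OpenCV 4.12 (cv2) and the standard library are available. Lean on these libraries where they do the work, as an engineer would, in place of code of your own. Each camera call takes 0.05 s, during which the arm holds its last target. There are 200 camera calls.

TASK

Strip the drying fan for washing: unscrew the orange nut that holds its blade (a left-hand thread, so it comes undone clockwise), lift it off the shaft and stand it upright, open end down, in the white enamel tray with the blue rim. Work by feel and lightly, letting the nut climb as it turns: do not strain its plastic thread or drag the blade round with it. Do not drop the nut, and leave the jar, the bottle and the tin where they are.

Things in the scene. Friction and masses are not known exactly. Their poses are not given: they have to be found in the camera images.
- spinner_mid (a point): Centre of the spinner nut, on its axis, 21 mm above its lower rim. A loose, fluted, orange plastic cap, 36 mm in diameter, 42 mm tall, about 40 g, grippable across any diameter; closed top, hollow below. It starts upright on the fan's hub, screwed down but already cracked loose, lower rim 0 to 1 mm above the hub. z points up out of its closed end.
- stud_tip (a point): Top of the steel stud on the fan's axis, 18 mm above the hub, 23 mm wide. Coarse, steep two-start LEFT-HAND thread: clockwise from above the nut climbs, the other way it tightens; play 1.5 mm axially, 0.5 mm sideways. It lets go after half to two thirds of a turn (varies), then only the nut's weight is felt; before that an upward pull meets a stop. Over 20 N between nut and stud strains it.
- hub_top (a point): Centre of the top of the blade's hub (52 mm in diameter), on the fan's axis, 170 mm above the table. White table circulator, fixed, tipped to blow straight up, front guard off. Five pale blue blades, 190 mm across, stay 14 mm or more below the hub's top.
- rim_top (a point): Centre of the round rim of the fan's rear guard, on the fan's axis, level with the top of the rim, 180 mm above the table. The rim is 252 mm in outer and 236 mm in inner diameter.
- blade (a joint): Angle of the fan's blade, hub and stud about the upright axis, rad, 0 at the start, positive anticlockwise seen from above. Stiff motor bearing: it stays put until about 0.12 N m is put on it, then turns along with the nut.
- tray: White enamel tray with a blue rim, fixed, 160 mm (its x) by 120 mm (its y) and 16 mm tall, walls and floor 4 mm thick. Origin at the centre of its underside; the floor on which the nut must stand is 4 mm higher.
- brush_jar: Bystander: rinsing jar with brushes, 72 mm in diameter, 95 mm tall, brushes up to 200 mm; origin at the centre of its underside. Do not disturb.
- paint_bottle: Bystander: yellow paint bottle with red cap, 52 mm in diameter, 130 mm tall; origin at the centre of its underside. Do not disturb.
- gesso_tin: Bystander: tin with a paper label, 72 mm in diameter, 85 mm tall; origin at the centre of its underside. Do not disturb.
Mind the look-alikes: they are no part of the job. What is meant by the part that bears spinner_mid is not purple, and is the smaller of those in its own colour. Several things look just like the tray: the one meant starts farthest to the robot's left.

How it is judged (in metres and radians):
On the way, in this order (a step that is already met when the one before it is completed fails the run):
1. the nut is unscrewed and lifted straight off the shaft, clear of the stud (z of spinner_mid in the frame of hub_top above 0.042 m and horizontal distance between spinner_mid and hub_top below 0.02 m), for 0.02 s.
2. the nut stands on the floor of the tray (z of spinner_mid in the frame of tray below 0.028 m and contact force between spinner and tray above 0.1 N), for 0.1 s.
At the end, for the whole second after the job is handed in: The spinner nut stands upright (within 0.15 rad), open end down, at rest and released on the floor of the tray, wholly inside its walls (x of spinner_mid in the frame of tray between -0.062 and 0.062 m and y of spinner_mid in the frame of tray between -0.042 and 0.042 m and z of spinner_mid in the frame of tray between 0.022 and 0.028 m and angle between spinner_mid's own z axis and vertical below 0.15 rad and linear speed of spinner below 0.02 m/s); the robot touches nothing.
It fails at once if the plastic thread is strained: more than 20 N between the nut and the blade's shaft (contact force between spinner and blade above 20 N).
It fails at once if the blade is dragged round by more than 0.35 rad (value of joint blade above 0.35 rad or value of joint blade below -0.35 rad).
It fails at once if the nut is let go off the shaft before it stands in the tray (contact force between the fingers and spinner below 0.05 N and horizontal distance between spinner_mid and hub_top above 0.03 m and z of spinner_mid in the frame of tray above 0.03 m).
It fails at once if the jar, the bottle or the tin is moved by more than 20 mm (distance of any of brush_jar, paint_bottle, gesso_tin from where it was at the start of the episode above 0.02 m).
It also fails if it takes over 72 s, if anything falls off the work surface, if the arm or the gripper's body presses on something with over 40 N, if the wrist force passes 120 N, or if a joint passes its speed limit or range.

## Working session

There is one attempt and no reset: what is moved stays moved. The work goes in short steps, Python scripts to look and compute and a shell command to move; the robot and the scene stay as the last step left them, time stands still between calls to the robot, and variables do not carry over. Pictures are saved under pics/ and viewed, about 8 in all and at most 12, crops included, and the job is handed in when it is done.

```bash
mkdir -p pics
cat > h.py <<'E'
import numpy as np, cv2
from bench import status, read_camera, camera_model, order, search_frame, silhouettes, manip
def cam(n):
    m=camera_model(n);K=np.array(m["camera_matrix"],float);R=cv2.Rodrigues(np.array(m["rvec"],float))[0];t=np.array(m["tvec"],float).ravel();return K,m["k1"],R,t
def ray(n,uv,c=None):
    K,k1,R,t=c or cam(n)
    d=np.linalg.inv(K)@[uv[0],uv[1],1];x=d[:2].copy();p=x.copy()
    for _ in range(20): p=x/(1+k1*(p@p))
    return -R.T@t, R.T@np.array([p[0],p[1],1])
def onz(n,uv,z,c=None):
    o,d=ray(n,uv,c);return o+d*(z-o[2])/d[2]
def proj(n,P,c=None):
    K,k1,R,t=c or cam(n);X=R@np.array(P,float)+t;s=X[:2]/X[2];s=s*(1+k1*(s@s));return (K@[s[0],s[1],1])[:2]
def tri(a,b):
    (o1,d1),(o2,d2)=a,b;A=np.stack([d1,-d2],1);s=np.linalg.lstsq(A,o2-o1,rcond=None)[0]
    return (o1+d1*s[0]+o2+d2*s[1])/2, np.linalg.norm(o1+d1*s[0]-o2-d2*s[1])
def save(n,im): cv2.imwrite("pics/"+n+".png",im[:,:,::-1])
E
python3 - <<'E'
from h import *
ims=[]
for c in ["scene","side"]:
    im=read_camera(c); save(c+"0",im)
    for n in ["spinner_mid","hub_top","rim_top","tray","brush_jar","paint_bottle","gesso_tin"]:
        try: print(c,n,[(np.round(r["rect"]).tolist(),round(r["confidence"],2)) for r in search_frame(n,c)])
        except Exception as e: print(n,e)
print(manip.tcp_to_grasp, status.get_obs())
E
```

```text
scene spinner_mid [([212.0, 239.0, 230.0, 264.0], 0.87), ([335.0, 266.0, 346.0, 281.0], 0.81), ([280.0, 187.0, 295.0, 206.0], 0.78)]
scene hub_top [([236.0, 172.0, 336.0, 274.0], 0.83)]
scene rim_top [([239.0, 173.0, 330.0, 274.0], 0.61)]
scene tray [([82.0, 227.0, 136.0, 279.0], 0.95), ([140.0, 260.0, 216.0, 317.0], 0.8)]
scene brush_jar [([408.0, 205.0, 452.0, 278.0], 0.6)]
scene paint_bottle [([240.0, 306.0, 261.0, 355.0], 0.72)]
scene gesso_tin [([318.0, 282.0, 355.0, 326.0], 0.65)]
side spinner_mid [([310.0, 206.0, 325.0, 230.0], 0.82), ([265.0, 184.0, 279.0, 200.0], 0.74), ([205.0, 232.0, 218.0, 249.0], 0.55)]
side hub_top [([228.0, 176.0, 321.0, 268.0], 0.65)]
side rim_top [([227.0, 177.0, 317.0, 268.0], 0.91)]
side tray [([399.0, 191.0, 425.0, 218.0], 0.86), ([301.0, 183.0, 346.0, 214.0], 0.57)]
side brush_jar [([111.0, 202.0, 152.0, 281.0], 0.74)]
side paint_bottle [([238.0, 160.0, 252.0, 193.0], 0.62)]
side gesso_tin [([191.0, 193.0, 214.0, 225.0], 0.63)]
-18.700000000000003 {'clock': 0.8, 'q': array([-1.42059101e+00,  2.58570438e-01,  2.14773002e-02,  1.33368040e+00,
        2.99245570e-06,  1.41820097e+00]), 'joint_vel': array([ 0.000301  ,  0.00132175, -0.00114979,  0.00079583, -0.00181491,
        0.00056613]), 'tau': array([-7.41232543e-04, -5.55312574e+01,  3.44722295e+01,  9.68479035e-04,
       -2.17976794e-04, -1.97231032e-06]), 'tool_pos': array([ 164.0045565 , -524.96957811,  231.2858474 ]), 'tcp_rot': array([3.10563295e+00, 4.73819726e-01, 4.65771804e-06]), 'wrist_force': array([-0.05917504, -0.1755451 ,  0.06114089]), 'wrist_torque': array([-0.00391262,  0.0022028 , -0.01002711]), 'finger_gap': 85.6488807201693}
```

View pics/scene0.png

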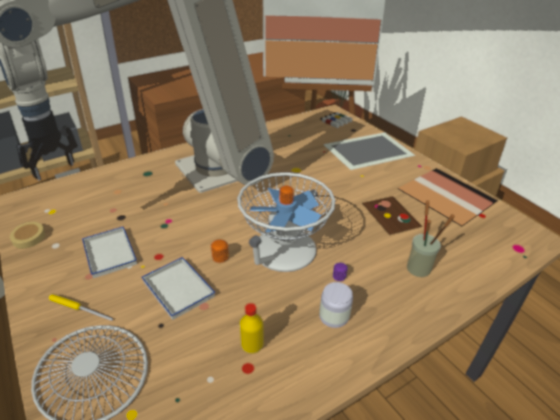

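View pics/side0.png

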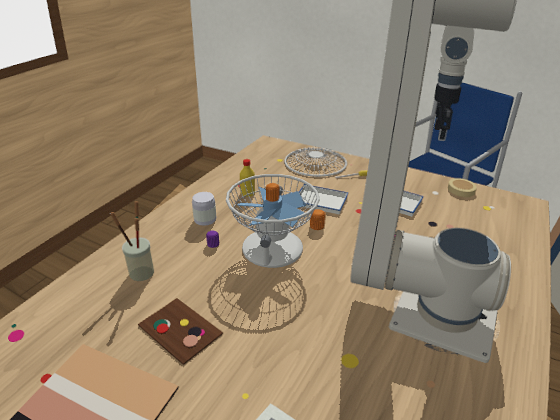

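Run:
```python
from h import *
D={}
for c in ["scene","side"]:
    im=read_camera(c); C=cam(c)
    for n in ["spinner_mid","tray"]:
        for r in silhouettes(n,c):
            m=r["region"]; v,u=np.nonzero(m); uv=(u.mean(),v.mean())
            D.setdefault((c,n),[]).append(ray(c,uv,C))
            print(c,n,np.round(uv,1),np.round(r["rect"]),m.sum(),round(r["confidence"],2),"z0",onz(c,uv,8 if n=="tray" else 21,C).round(1),"z191",onz(c,uv,191,C).round(1))
            if n=="tray":
                cn=max(cv2.findContours(m.astype(np.uint8),0,1)[0],key=cv2.contourArea)
                P=np.array([onz(c,p[0],14,C)[:2] for p in cn],np.float32); print(cv2.minAreaRect(P))
    if c=="scene": save("crop",cv2.resize(im[150:330,70:370],None,fx=2.6,fy=2.6,interpolation=2))
    for px in [(370,150)] if c=="scene" else []: print(onz(c,px,10,C))
for n in ["spinner_mid","tray"]:
  for i,a in enumerate(D["scene",n]):
    for j,b in enumerate(D["side",n]):
        p,e=tri(a,b)
        if e<12: print(n,i,j,p.round(1),e.round(1))
print("camside",-cam("side")[2].T@cam("side")[3],-cam("scene")[2].T@cam("scene")[3])
```

```text
scene spinner_mid [219.5 250.9] [210. 239. 228. 264.] 346 0.92 z0 [ 432.2 -193.2   21. ] z191 [ 607.1 -264.9  191. ]
scene spinner_mid [285.9 194.9] [277. 185. 292. 203.] 239 0.75 z0 [300.5 109.3  21. ] z191 [503.8 -27.6 191. ]
scene spinner_mid [339.8 271.9] [335. 262. 347. 282.] 234 0.47 z0 [667.9  38.8  21. ] z191 [791.9 -82.9 191. ]
scene spinner_mid [424.6 248.8] [406. 205. 453. 278.] 1300 0.23 z0 [724.  300.5  21. ] z191 [836.  122.4 191. ]
scene tray [177.7 287.3] [144. 260. 214. 318.] 2443 0.86 z0 [ 487.9 -339.9    8. ] z191 [ 660.4 -382.3  191. ]
((486.48883056640625, -339.05718994140625), (178.95419311523438, 127.98812866210938), 6.872652530670166)
scene tray [108.7 251.7] [ 84. 227. 136. 281.] 1838 0.63 z0 [ 261.3 -459.2    8. ] z191 [ 485.5 -474.4  191. ]
((261.7336120605469, -458.1490478515625), (124.26461029052734, 186.79153442382812), 86.7018051147461)
[198.38048903 569.184819    10.        ]
side spinner_mid [272.5 191.8] [265. 185. 277. 200.] 235 0.82 z0 [ 637.8 -279.1   21. ] z191 [496.8 -21.7 191. ]
side spinner_mid [212.3 238.4] [205. 230. 222. 247.] 188 0.75 z0 [661.3  43.6  21. ] z191 [515.  227.2 191. ]
side spinner_mid [317.7 219.3] [314. 206. 323. 230.] 279 0.53 z0 [ 432.4 -197.6   21. ] z191 [338.4  41.1 191. ]
side tray [410.  203.1] [398. 191. 424. 216.] 386 0.71 z0 [ 202.6 -458.7    8. ] z191 [ 158.7 -142.9  191. ]
((198.46173095703125, -447.4226379394531), (63.39445495605469, 153.771240234375), 7.427189826965332)
side tray [325.7 198.4] [299. 187. 348. 212.] 804 0.61 z0 [ 467.4 -347.3    8. ] z191 [359.5 -58.5 191. ]
((456.452880859375, -334.66497802734375), (120.8099365234375, 150.14337158203125), 9.773391723632812)
spinner_mid 0 2 [ 432.2 -194.2   22.3] 2.5
spinner_mid 1 0 [499.5 -25.4 188. ] 1.3
spinner_mid 2 1 [664.8  40.6  17.7] 1.7
camside [ 21.24070416 846.64734204 764.48547991] [1243.32514577 -525.65985757  809.51379358]
```

View pics/crop.png

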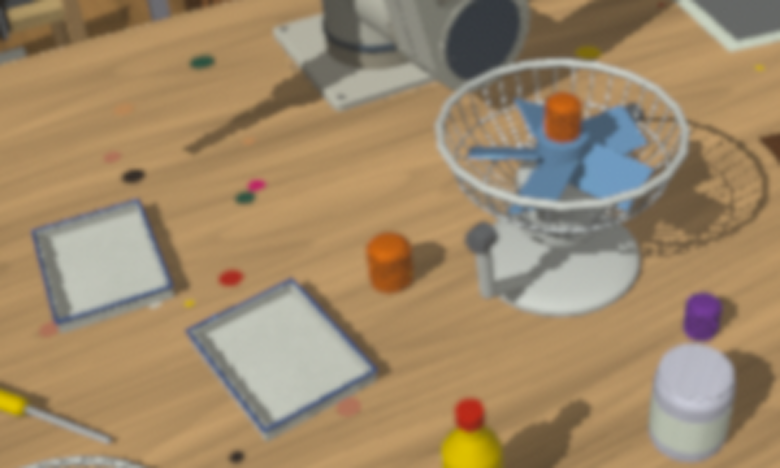

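Nut candidates in the scene picture are the small orange one on the fan (286,195), a larger orange cap on the table (220,251), and a purple cap (340,272). I choose the fan one, since it is the smaller orange. The trays are at (178,287), y≈-340, and (109,252), y≈-459. The first is farther to the robot's left, so I choose that one. The close crop confirms both choices. The frame at (370,150) is dark with no blue rim.

```bash
python3 -m creep '[[0,0,0,0,0,-3.5,1],[0,0,0,0,0,-3.5,1],[0,0,0,3.13,-2.505,0,1],[0,0,0,3.13,-2.505,0,1],[0,0,0,3.13,-2.505,0,1],[0,0,0,3.13,-2.505,0,1],[0,0,0,3.13,-2.505,0,1],[0,0,0,3.13,-2.505,0,1],[0,0,0,3.13,-2.505,0,1],[0,0,0,3.13,-2.505,0,1]]' 20
python3 -m creep '[[0,0,0,3.13,-2.505,0,1],[0,0,0,3.13,-2.505,0,1],[0,0,0,3.13,-2.505,0,1],[0,0,0,3.13,-2.505,0,1],[0,0,0,3.13,-2.505,0,1],[0,0,0,3.13,-2.505,0,1],[0,0,0,3.13,-2.505,0,1],[0,0,0,0,0,0,1],[0,0,0,0,0,0,1],[0,0,0,0,0,0,1]]'
cat > look.py <<'E'
from h import *
import sys
def look(tag):
    o=status.get_obs(); C=cam("wrist"); im=read_camera("wrist"); save(tag,im)
    print("tcp",o["tool_pos"].round(2),"rot",o["tcp_rot"].round(4),"q",o["q"].round(3),"F",o["wrist_force"].round(2))
    print("tcp px",proj("wrist",o["tool_pos"],C).round(1), "cam",(-C[2].T@C[3]).round(1))
    for r in silhouettes("spinner_mid","wrist"):
        m=r["region"].astype(np.uint8); v,u=np.nonzero(m)
        print(np.round(r["rect"],1),m.sum(),round(r["confidence"],2),np.array([u.mean(),v.mean()]).round(1),[onz("wrist",(u.mean(),v.mean()),z,C).round(1).tolist() for z in (191,212)])
if __name__=="__main__": look(sys.argv[1])
E
python3 look.py w1
```

```text
clock: 1.93
tool_pos: [343.8, -257.3, 301.5]
tcp_rot: [3.105, 0.473, 0.001]
wrist_force: [1.3, -0.9, -0.2]
finger_gap: 85.5
clock: 2.77
tool_pos: [499.9, -26.2, 301.1]
tcp_rot: [3.105, 0.475, -0.001]
wrist_force: [-1.0, -0.2, -0.3]
finger_gap: 85.1
tcp [499.91 -26.25 301.11] rot [ 3.1053e+00  4.7550e-01 -1.0000e-03] q [-0.22   0.162  0.071  1.48  -0.     2.618] F [-0.99 -0.2  -0.31]
tcp px [279.  279.1] cam [576.1  -2.2 443.2]
[245.7   1.2 281.8  33.1] 922 0.95 [264.2  14. ] [[626.2, 23.2, 191.0], [622.0, 21.1, 212.0]]
[250.  186.5 301.6 237.6] 2139 0.89 [276.1 209.7] [[498.9, -24.4, 191.0], [505.3, -22.5, 212.0]]
[360.1 229.2 399.4 274.9] 967 0.77 [379.9 251.6] [[489.8, -116.5, 191.0], [497.0, -107.0, 212.0]]
```

View pics/w1.png

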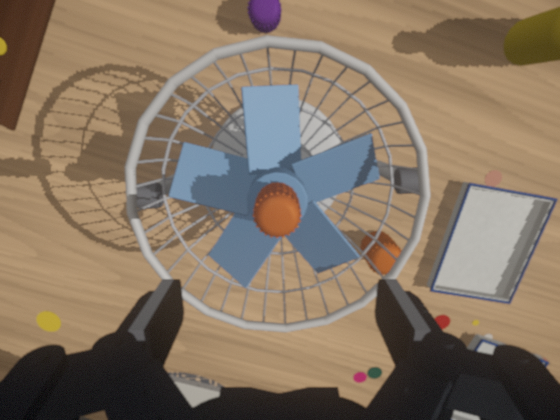

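The picture shows the fan with the small orange nut at (278,213) and the big orange cap at (380,251) outside it. The blue-rimmed tray meant is at (490,243). Next I wind the wrist back so there is room for a full clockwise turn.

```bash
python3 -m creep '[[0,0,-7.1,0,0,0,1],[0,0,-7.1,0,0,0,1],[0,0,-7.1,0,0,0,1],[0,0,-7.1,0,0,0,1],[0,0,-7.1,0,0,0,1],[0,0,-7.1,0,0,0,1],[0,0,-7.1,0,0,0,1],[0,0,-7.1,0,0,0,1],[0,0,-7.1,0,0,0,1],[0,0,-7.1,0,0,0,1]]' >/dev/null
python3 -m creep '[[0,0,-7.1,0,0,0,1],[0,0,-7.1,0,0,0,1],[0,0,-7.1,0,0,0,1],[0,0,-7.1,0,0,0,1],[0,0,-7.1,0,0,0,1],[0,0,-7.1,0,0,0,1],[0,0,-7.1,0,0,0,1],[0,0,-7.1,0,0,0,1],[0,0,-7.1,0,0,0,1],[0,0,-7.1,0,0,0,1]]' >/dev/null
python3 look.py w2
python3 -m creep '[[0,0,-7.1,0,0,0,1],[0,0,-7.1,0,0,0,1],[0,0,-7.1,0,0,0,1],[0,0,-7.1,0,0,0,1],[0,0,-7.1,0,0,0,1],[0,0,-7.1,0,0,0,1],[0,0,-7.1,0,0,0,1],[0,0,-7.1,0,0,0,1],[0,0,-7.1,0,0,0,1],[0,0,-7.1,0,0,0,1]]' >/dev/null
python3 -m creep '[[0,0,-7.1,0,0,0,1],[0,0,-7.1,0,0,0,1],[0,0,-7.1,0,0,0,1],[0,0,-7.1,0,0,0,1],[0,0,-7.1,0,0,0,1],[0,0,-7.1,0,0,0,1],[0,0,-7.1,0,0,0,1],[0,0,-7.1,0,0,0,1],[0,0,-7.1,0,0,0,1],[0,0,-7.1,0,0,0,1]]' >/dev/null
python3 -m creep '[[0,0,-7.1,0,0,0,1],[0,0,-7.1,0,0,0,1],[0,0,0,0,0,0,1],[0,0,0,0,0,0,1],[0,0,0,0,0,0,1]]'
python3 look.py w3
python3 - <<'E'
from h import *
from scipy.optimize import least_squares
import pickle
# orange mask from current wrist picture, fit nut as cylinder silhouette
C=cam("wrist"); im=read_camera("wrist"); hsv=cv2.cvtColor(im,cv2.COLOR_RGB2HSV)
m=((hsv[...,0]<16)&(hsv[...,1]>150)&(hsv[...,2]>60)).astype(np.uint8)
n,l,st,ce=cv2.connectedComponentsWithStats(m)
for i in range(1,n):
    if st[i,4]>300: print(st[i],ce[i].round(1))
t=np.linspace(0,2*np.pi,48)
def sil(x,y):
    P=np.array([proj("wrist",(x+18*np.cos(a),y+18*np.sin(a),z),C) for z in (171,213) for a in t],np.float32)
    return cv2.convexHull(P)
i=min([i for i in range(1,n) if st[i,4]>300],key=lambda i:np.linalg.norm(ce[i]-proj("wrist",(501,-25,200),C)))
mm=(l==i)
def iou(p):
    k=np.zeros((420*4,560*4),np.uint8); cv2.fillPoly(k,[np.round(sil(*p)*4+1.5).astype(np.int32)],1)
    M=cv2.resize(mm.astype(np.uint8),None,fx=4,fy=4,interpolation=0); return -(k&M).sum()/(k|M).sum()
from scipy.optimize import minimize
r=minimize(iou,[501,-25],method="Nelder-Mead",options=dict(initial_simplex=[[501,-25],[505,-25],[501,-21]],xatol=.1)); print(r.x,r.fun)
E
```

```text
tcp [499.52 -27.83 301.62] rot [ 5.5770e-01  3.0912e+00 -2.0000e-04] q [-0.223  0.161  0.071  1.48  -0.     0.134] F [-0.27 -0.17 -0.65]
tcp px [281.1 283.9] cam [4.220e+02 3.000e-01 4.437e+02]
[350.5 244.9 384.2 278. ] 486 0.82 [369.3 264.6] [[568.6, 25.5, 191.0], [556.4, 23.4, 212.0]]
[260.7 184.9 309.5 238.5] 2140 0.79 [283.3 210.9] [[499.4, -25.4, 191.0], [492.9, -23.3, 212.0]]
[111.9 144.9 162.4 187.9] 1065 0.57 [134.1 166.8] [[426.8, -119.0, 191.0], [426.4, -109.1, 212.0]]
clock: 6.72
tool_pos: [499.9, -26.8, 301.4]
tcp_rot: [-2.904, 1.198, -0.0]
wrist_force: [0.6, 0.5, 0.9]
finger_gap: 85.5
tcp [499.94 -26.8  301.4 ] rot [-2.9040e+00  1.1985e+00 -3.0000e-04] q [-0.221  0.162  0.071  1.48  -0.    -2.58 ] F [0.64 0.5  0.9 ]
tcp px [276.4 280.8] cam [556.1 -84.3 443.5]
[251.9 183.6 302.  240.6] 2087 0.92 [275.4 212.4] [[499.8, -24.7, 191.0], [504.5, -29.7, 212.0]]
[119.9  99.8 165.4 128.3] 599 0.85 [138.6 112.2] [[622.9, -8.7, 191.0], [617.3, -15.0, 212.0]]
[392.2  88.9 443.4 133.9] 1346 0.66 [421.3 110.4] [[480.1, -153.5, 191.0], [486.4, -147.8, 212.0]]
[539  68  21  22 365] [549.1  78.7]
[ 400   93   44   40 1152] [423.9 109.9]
[ 254  187   45   52 1686] [277.1 213.6]
[506.25  20.75] 0.0<stdin>:18: RuntimeWarning: overflow encountered in scalar negative
```

```bash
cat > nutfit.py <<'E'
from h import *
from scipy.optimize import minimize
def nutfit(x0=500,y0=-25,z0=171):
    C=cam("wrist"); im=read_camera("wrist"); hsv=cv2.cvtColor(im,cv2.COLOR_RGB2HSV)
    m=((hsv[...,0]<16)&(hsv[...,1]>150)&(hsv[...,2]>40)).astype(np.uint8)
    n,l,st,ce=cv2.connectedComponentsWithStats(m); t=np.linspace(0,2*np.pi,48)
    i=min([i for i in range(1,n) if st[i,4]>300],key=lambda i:np.linalg.norm(ce[i]-proj("wrist",(x0,y0,z0+25),C)))
    M=cv2.resize((l==i).astype(np.uint8),None,fx=4,fy=4,interpolation=0)
    def f(p):
        P=np.array([proj("wrist",(p[0]+18*np.cos(a),p[1]+18*np.sin(a),z),C) for z in (z0,z0+42) for a in t],np.float32)
        k=np.zeros(M.shape,np.uint8); cv2.fillPoly(k,[np.round(cv2.convexHull(P)*4+1.5).astype(np.int32)],1)
        return 1-float((k&M).sum())/float((k|M).sum())
    r=minimize(f,[x0,y0],method="Nelder-Mead",options=dict(initial_simplex=[[x0,y0],[x0+4,y0],[x0,y0+4]],xatol=.1)); return r.x,r.fun
if __name__=="__main__": print(nutfit())
E
python3 nutfit.py
python3 - <<'E'
from h import *
o=status.get_obs();print(o["tool_pos"],o["q"])
C=cam("wrist");im=read_camera("wrist")
for r in silhouettes("tray","wrist"):
    cn=max(cv2.findContours(r["region"].astype(np.uint8),0,1)[0],key=cv2.contourArea)
    print(r["rect"],r["confidence"],cv2.minAreaRect(np.array([onz("wrist",p[0],16,C)[:2] for p in cn],np.float32)))
E
```

```text
(array([501.75 , -26.625]), np.float64(0.28946883796795664))
[500.07378807 -26.41098176 301.3131473 ] [-2.20501324e-01  1.62130276e-01  7.16249987e-02  1.48021369e+00
  1.37084292e-05 -2.58389317e+00]
[414.9, 0.7, 560.0, 77.8] 0.71 ((441.5314636230469, -297.8523864746094), (165.2578125, 80.7553482055664), 45.59075927734375)
```

```bash
python3 -m creep '[[0,0,0,-0.13,-0.06,3.1,1],[0,0,0,0,0,3.1,1],[0,0,0,0,0,3.1,1],[0,0,0,0,0,3.2,1],[0,0,0,0,0,0,0.6],[0,0,0,0,0,0,0.6],[0,0,0,0,0,0,0.6]]' 20
python3 - <<'E'
from h import *
o=status.get_obs();print(o["tool_pos"],o["wrist_force"].round(2),o["finger_gap"])
im=read_camera("wrist");save("w4",im)
for r in silhouettes("spinner_mid","wrist"): print(r["rect"],r["confidence"])
print([proj("wrist",(o["tool_pos"][0],o["tool_pos"][1],z)).round(1).tolist() for z in (170,191,212)])
E
```

```text
clock: 7.6
tool_pos: [500.4, -25.1, 178.0]
tcp_rot: [-2.908, 1.189, -0.003]
wrist_force: [0.0, 0.1, -0.1]
finger_gap: 52.3
[500.41130275 -25.12252672 177.99679196] [ 0.04  0.14 -0.08] 52.302252863890274
[230.2, 244.0, 322.8, 356.2] 0.85
[59.3, 94.6, 124.1, 137.2] 0.78
[434.3, 87.4, 519.9, 150.9] 0.56
[[276.8, 273.0], [276.6, 295.7], [276.2, 325.4]]
```

View pics/w4.png

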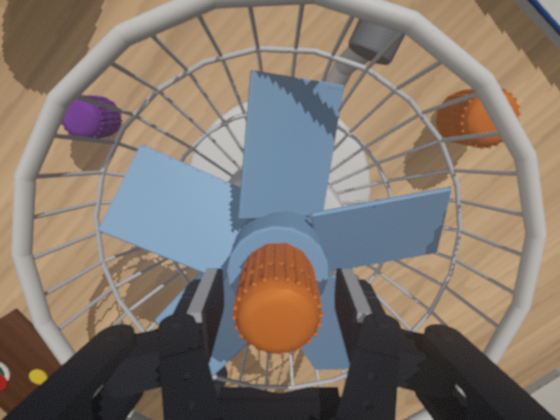

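Run:
```python
from h import *
from scipy.optimize import minimize
o=status.get_obs();print(o["tool_pos"])
C=cam("wrist");im=read_camera("wrist")
R=cv2.Rodrigues(o["tcp_rot"])[0]
m=silhouettes("spinner_mid","wrist")
m=max(m,key=lambda r:r["region"].sum())["region"].astype(np.uint8)
M=cv2.resize(m,None,fx=4,fy=4,interpolation=0);t=np.linspace(0,2*np.pi,48)
def f(p,z0,ret=0):
    P=np.array([proj("wrist",(p[0]+18*np.cos(a),p[1]+18*np.sin(a),z),C) for z in (z0,z0+42) for a in t],np.float32)
    if ret: return P.min(0),P.max(0),P[48:].mean(0),P[48:].min(0),P[48:].max(0)
    k=np.zeros(M.shape,np.uint8); cv2.fillPoly(k,[np.round(cv2.convexHull(P)*4+1.5).astype(np.int32)],1)
    return 1-float((k&M).sum())/float((k|M).sum())
for z0 in (168,170.5,173):
    r=minimize(f,[500,-25],args=(z0,),method="Nelder-Mead",options=dict(initial_simplex=[[500,-25],[504,-25],[500,-21]],xatol=.1))
    print(z0,r.x,r.fun,(R.T@np.r_[r.x-o["tool_pos"][:2],0]).round(2),f(r.x,z0,1))
```

```text
[500.73539746 -25.21904448 178.39128039]
168 [501.17856216 -26.35251999] 0.11942980270499803 [1.11 0.5  0.  ] (array([230.5054 , 235.39622], dtype=float32), array([323.6774 , 357.07297], dtype=float32), array([276.3664, 317.616 ], dtype=float32), array([230.5054, 277.5854], dtype=float32), array([323.6774 , 357.07297], dtype=float32))
170.5 [501.13156891 -26.6679306 ] 0.15408643791070153 [1.3  0.76 0.  ] (array([230.25989, 236.96274], dtype=float32), array([325.2125 , 361.19217], dtype=float32), array([276.99533, 321.1575 ], dtype=float32), array([230.25989, 280.5066 ], dtype=float32), array([325.2125 , 361.19217], dtype=float32))
173 [501.32737732 -26.72523499] 0.1858946903918286 [1.48 0.66 0.  ] (array([229.05412, 238.59264], dtype=float32), array([325.85068, 365.48032], dtype=float32), array([276.69467, 324.8541 ], dtype=float32), array([229.05412, 283.56647], dtype=float32), array([325.85068, 365.48032], dtype=float32))
```

```bash
cat > s.py <<'E'
from h import *
o=status.get_obs();R=cv2.Rodrigues(o["tcp_rot"])[0]
print("t",round(o["clock"],2),"tcp",o["tool_pos"].round(2),"q6",o["q"][5].round(3),"gap",round(o["finger_gap"],1),"F",o["wrist_force"].round(2),"Ftool",(R.T@o["wrist_force"]).round(2),"T",o["wrist_torque"].round(3))
E
python3 -m creep '[[0,0,0,0,0,0,0.5],[0,0,0,0,0,0,0.45]]' 20 >/dev/null;python3 s.py
python3 -m creep '[[0,0,0,0,0,0,0.4],[0,0,0,0,0,0,0.4],[0,0,0,0,0,0,0.4]]' 20 >/dev/null;python3 s.py
python3 -m creep '[[0,0,0,0,0,0,0.3],[0,0,0,0,0,0,0.3],[0,0,0,0,0,0,0.3]]' 20 >/dev/null;python3 s.py
```

```text
t 7.97 tcp [499.84 -25.04 176.95] q6 -2.584 gap 38.6 F [-0.41  0.79 -0.93] Ftool [-0.84 -0.27  0.92] T [0.048 0.01  0.041]
t 8.22 tcp [499.83 -25.01 176.72] q6 -2.584 gap 34.2 F [0.41 0.75 4.84] Ftool [-0.23 -0.82 -4.84] T [ 0.016  0.047 -0.007]
t 8.47 tcp [499.84 -25.03 176.74] q6 -2.584 gap 34.4 F [-1.53  0.71  5.58] Ftool [-1.59  0.56 -5.58] T [0.06  0.074 0.029]
```

```bash
python3 -m creep '[[0,0,0,0,0,-0.05,0.3],[0,0,0,0,0,0,0.3],[0,0,0,0,0,0,0.3]]' >/dev/null;python3 s.py
python3 -m creep '[[0,0,5,0,0,-0.02,0.3],[0,0,0,0,0,0,0.3],[0,0,0,0,0,0,0.3]]' >/dev/null;python3 s.py
python3 -m creep '[[0,0,5,0,0,-0.02,0.3],[0,0,0,0,0,0,0.3],[0,0,0,0,0,0,0.3]]' >/dev/null;python3 s.py
```

```text
t 8.72 tcp [499.6  -24.99 176.79] q6 -2.584 gap 34.3 F [ 0.02 -0.2   2.59] Ftool [ 0.15  0.12 -2.59] T [0.008 0.016 0.009]
t 8.97 tcp [499.53 -25.04 176.89] q6 -2.498 gap 34.6 F [-0.29 -1.16  1.75] Ftool [ 0.69  0.98 -1.75] T [-0.165 -0.012  0.013]
t 9.22 tcp [499.47 -25.03 177.05] q6 -2.413 gap 34.5 F [0.52 0.14 1.1 ] Ftool [ 0.19 -0.51 -1.1 ] T [-0.108  0.025  0.005]
```

```bash
python3 -m creep '[[0,0,7,0,0,-0.04,0.3],[0,0,7,0,0,-0.04,0.3],[0,0,0,0,0,0,0.3],[0,0,0,0,0,0,0.3]]' >/dev/null;python3 s.py
python3 -m creep '[[0,0,7,0,0,-0.05,0.3],[0,0,7,0,0,-0.05,0.3],[0,0,0,0,0,0,0.3],[0,0,0,0,0,0,0.3]]' >/dev/null;python3 s.py
```

```text
t 9.55 tcp [499.48 -24.95 177.79] q6 -2.171 gap 34.6 F [-0.14 -0.21 -0.87] Ftool [0.14 0.21 0.87] T [ 0.039 -0.027 -0.012]
t 9.88 tcp [499.56 -24.98 178.86] q6 -1.928 gap 34.4 F [-0.39  0.18 -0.4 ] Ftool [-0.23  0.36  0.4 ] T [ 0.009 -0.006 -0.018]
```

```bash
python3 -m creep '[[0,0,7,0,0,-0.05,0.3],[0,0,7,0,0,-0.05,0.3],[0,0,0,0,0,0,0.3],[0,0,0,0,0,0,0.3]]' >/dev/null;python3 s.py
python3 -m creep '[[0,0,7,0,0,-0.05,0.3],[0,0,7,0,0,-0.05,0.3],[0,0,0,0,0,0,0.3],[0,0,0,0,0,0,0.3]]' >/dev/null;python3 s.py
python3 -m creep '[[0,0,7,0,0,-0.05,0.3],[0,0,7,0,0,-0.05,0.3],[0,0,0,0,0,0,0.3],[0,0,0,0,0,0,0.3]]' >/dev/null;python3 s.py
```

```text
t 10.22 tcp [499.56 -24.99 179.91] q6 -1.684 gap 34.1 F [ 0.41 -0.42 -1.76] Ftool [ 0.38 -0.45  1.76] T [-0.009 -0.034 -0.027]
t 10.55 tcp [499.6  -24.99 180.92] q6 -1.44 gap 34.3 F [ 0.76  0.15 -0.71] Ftool [-0.4  -0.67  0.71] T [-0.018 -0.028 -0.051]
t 10.88 tcp [499.6  -24.97 181.75] q6 -1.196 gap 34.1 F [ 0.91  0.25 -3.06] Ftool [-0.72 -0.62  3.06] T [ 0.036 -0.25  -0.018]
```

```bash
python3 -m creep '[[0,0,7,0,0,-0.03,0.3],[0,0,7,0,0,-0.03,0.3],[0,0,0,0,0,0,0.3],[0,0,0,0,0,0,0.3]]' >/dev/null;python3 s.py
python3 -m creep '[[0,0,7,0,0,-0.035,0.3],[0,0,7,0,0,-0.035,0.3],[0,0,0,0,0,0,0.3],[0,0,0,0,0,0,0.3]]' >/dev/null;python3 s.py
```

```text
t 11.22 tcp [499.55 -25.01 182.34] q6 -0.952 gap 34.6 F [ 1.1  -0.73 -5.32] Ftool [-0.33 -1.28  5.32] T [-0.085 -0.147 -0.054]
t 11.55 tcp [499.45 -24.96 182.98] q6 -0.707 gap 34.6 F [-0.49 -0.06 -6.18] Ftool [0.46 0.17 6.18] T [ 0.065 -0.007 -0.023]
```

```bash
python3 -m creep '[[0,0,7,0,0,-0.01,0.3],[0,0,7,0,0,-0.01,0.3],[0,0,0,0,0,0,0.3],[0,0,0,0,0,0,0.3]]' >/dev/null;python3 s.py
python3 -m creep '[[0,0,7,0,0,-0.015,0.3],[0,0,7,0,0,-0.015,0.3],[0,0,0,0,0,0,0.3],[0,0,0,0,0,0,0.3]]' >/dev/null;python3 s.py
```

```text
t 11.88 tcp [499.84 -25.17 183.55] q6 -0.463 gap 34.6 F [ 0.74 -0.49 -3.68] Ftool [-0.6  -0.66  3.68] T [-0.13  -0.133 -0.061]
t 12.22 tcp [499.9  -25.26 183.97] q6 -0.219 gap 34.3 F [ 1.39 -1.56 -3.19] Ftool [-1.38 -1.56  3.19] T [-0.276 -0.12   0.001]
```

```bash
python3 -m creep '[[0,0,7,0,0,-0.025,0.3],[0,0,7,0,0,-0.025,0.3],[0,0,0,0,0,0,0.3],[0,0,0,0,0,0,0.3]]' >/dev/null;python3 s.py
python3 -m creep '[[0,0,7,0,0,-0.025,0.3],[0,0,7,0,0,-0.025,0.3],[0,0,0,0,0,0,0.3],[0,0,0,0,0,0,0.3]]' >/dev/null;python3 s.py
python3 -m creep '[[0,0,7,0,0,-0.025,0.3],[0,0,7,0,0,-0.025,0.3],[0,0,0,0,0,0,0.3],[0,0,0,0,0,0,0.3]]' >/dev/null;python3 s.py
```

```text
t 12.55 tcp [499.69 -25.22 184.38] q6 0.026 gap 34.3 F [ 0.4  -1.   -2.74] Ftool [-0.63 -0.87  2.74] T [-0.256 -0.03   0.021]
t 12.88 tcp [499.59 -25.15 184.82] q6 0.27 gap 34.4 F [-0.32 -1.66 -2.1 ] Ftool [-0.5  -1.61  2.1 ] T [-0.199  0.01   0.005]
t 13.22 tcp [499.52 -25.04 185.3 ] q6 0.514 gap 34.0 F [-1.3  -0.55 -1.94] Ftool [ 0.6  -1.28  1.94] T [-0.146  0.205 -0.042]
```

```bash
python3 -m creep '[[0,0,7,0,0,-0.03,0.3],[0,0,7,0,0,-0.03,0.3],[0,0,0,0,0,0,0.3],[0,0,0,0,0,0,0.3]]' >/dev/null;python3 s.py
python3 -m creep '[[0,0,7,0,0,-0.03,0.3],[0,0,7,0,0,-0.03,0.3],[0,0,0,0,0,0,0.3],[0,0,0,0,0,0,0.3]]' >/dev/null;python3 s.py
python3 -m creep '[[0,0,7,0,0,-0.03,0.3],[0,0,7,0,0,-0.03,0.3],[0,0,0,0,0,0,0.3],[0,0,0,0,0,0,0.3]]' >/dev/null;python3 s.py
```

```text
t 13.55 tcp [499.5  -24.86 185.9 ] q6 0.759 gap 34.3 F [-0.    0.91 -2.16] Ftool [0.76 0.51 2.16] T [ 0.147  0.245 -0.039]
t 13.88 tcp [499.91 -24.95 186.71] q6 1.003 gap 34.6 F [ 0.7   0.36 -0.46] Ftool [0.1  0.79 0.46] T [ 0.188 -0.059 -0.014]
t 14.22 tcp [499.73 -25.03 187.2 ] q6 1.247 gap 34.4 F [ 1.17 -0.1   0.75] Ftool [-0.22  1.16 -0.75] T [ 0.056 -0.001  0.01 ]
```

```bash
python3 -m creep '[[0,0,7,0,0,-0.03,0.3],[0,0,7,0,0,-0.03,0.3],[0,0,7,0,0,-0.03,0.3],[0,0,0,0,0,0,0.3],[0,0,0,0,0,0,0.3]]' >/dev/null;python3 s.py
python3 -m creep '[[0,0,0,0,0,-0.07,0.3],[0,0,0,0,0,0,0.3],[0,0,0,0,0,0,0.3]]' >/dev/null;python3 s.py
python3 -m creep '[[0,0,0,0,0,-0.07,0.3],[0,0,0,0,0,0,0.3],[0,0,0,0,0,0,0.3]]' >/dev/null;python3 s.py
```

```text
t 14.63 tcp [499.63 -25.03 188.01] q6 1.614 gap 34.4 F [-0.67 -0.77 -0.46] Ftool [-0.92 -0.45  0.46] T [-0.013  0.05  -0.036]
t 14.88 tcp [499.64 -25.   188.71] q6 1.619 gap 34.1 F [ 0.03 -0.39 -1.17] Ftool [-0.37  0.13  1.17] T [-0.03   0.001 -0.009]
t 15.13 tcp [499.63 -25.   189.43] q6 1.622 gap 34.5 F [ 0.27  0.18 -0.92] Ftool [0.24 0.21 0.92] T [-0.027  0.009 -0.042]
```

```bash
python3 -m creep '[[0,0,0,0,0,-0.06,0.3],[0,0,0,0,0,0,0.3],[0,0,0,0,0,0,0.3]]' >/dev/null;python3 s.py
python3 -m creep '[[0,0,0,0,0,-0.06,0.3],[0,0,0,0,0,0,0.3],[0,0,0,0,0,0,0.3]]' >/dev/null;python3 s.py
python3 -m creep '[[0,0,0,0,0,-0.1,0.3],[0,0,0,0,0,0,0.3],[0,0,0,0,0,0,0.3]]' 30 >/dev/null;python3 s.py
```

```text
t 15.38 tcp [499.61 -24.99 190.01] q6 1.622 gap 34.5 F [ 1.02 -0.6   0.46] Ftool [-0.3   1.15 -0.46] T [-0.002  0.018  0.003]
t 15.63 tcp [499.62 -24.97 190.6 ] q6 1.623 gap 34.3 F [ 0.02 -0.12  0.17] Ftool [-0.11  0.05 -0.17] T [ 0.036 -0.015  0.035]
t 15.88 tcp [499.62 -24.98 191.62] q6 1.623 gap 34.2 F [-0.17  0.4  -0.54] Ftool [ 0.34 -0.27  0.54] T [ 0.041 -0.012 -0.031]
```

```bash
python3 -m creep '[[0,0,0,0,0,-0.3,0.3],[0,0,0,0,0,-0.3,0.3],[0,0,0,0,0,-0.3,0.3],[0,0,0,0,0,-0.3,0.3],[0,0,0,0,0,0,0.3]]' >/dev/null;python3 s.py
python3 -m creep '[[0,0,0,0,0,-1,0.3],[0,0,0,0,0,-2,0.3],[0,0,0,0,0,-2,0.3],[0,0,0,0,0,-1,0.3],[0,0,0,0,0,0,0.3],[0,0,0,0,0,0,0.3]]' >/dev/null;python3 s.py
python3 - <<'E'
from h import *
im=read_camera("wrist");C=cam("wrist");save("w5",im);ims=read_camera("side");save("s5",ims)
for c in ("wrist","scene"):
    im=read_camera(c); C=cam(c)
    for r in silhouettes("tray",c):
        cn=max(cv2.findContours(r["region"].astype(np.uint8),0,1)[0],key=cv2.contourArea)
        print(c,r["rect"],r["confidence"],cv2.minAreaRect(np.array([onz(c,p[0],16,C)[:2] for p in cn],np.float32)))
E
```

```text
t 16.3 tcp [499.92 -25.05 204.39] q6 1.623 gap 34.1 F [-0.43 -0.39 -0.84] Ftool [-0.49 -0.31  0.84] T [ 0.007  0.027 -0.003]
t 16.8 tcp [499.73 -25.02 263.61] q6 1.623 gap 34.2 F [ 0.24  0.2  -0.71] Ftool [0.26 0.17 0.71] T [-0.002  0.     0.008]
wrist [259.8, 342.3, 389.6, 396.5] 0.84 ((439.599365234375, -314.9951171875), (56.618221282958984, 102.45906066894531), 78.38099670410156)
wrist [105.7, 22.0, 452.1, 360.8] 0.58 ((493.1387634277344, -50.91302490234375), (368.4339599609375, 427.5743713378906), 74.522216796875)
scene [141.9, 258.8, 215.4, 320.6] 0.91 ((488.46380615234375, -339.20098876953125), (177.75790405273438, 129.3321533203125), 8.050544738769531)
scene [81.4, 226.2, 137.9, 279.3] 0.77 ((263.649658203125, -457.76812744140625), (126.65343475341797, 187.8839111328125), 86.41637420654297)
```

View pics/w5.png

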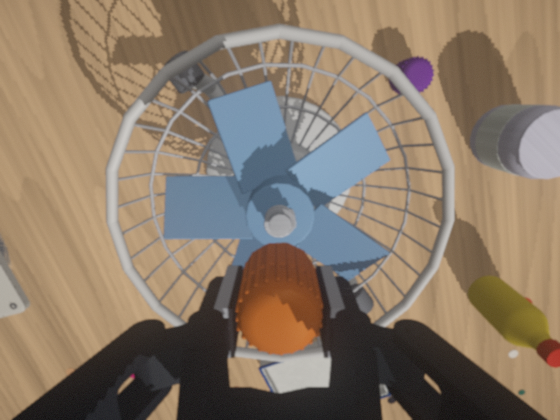

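The nut is in the fingers at (280,300) and the stud is bare at (280,218). Over to the tray.

```bash
python3 -m creep '[[0,0,0,-2,0.48,0,0.3],[0,0,0,-3.65,0.88,0,0.3],[0,0,0,-3.65,0.88,0,0.3],[0,0,0,-3.65,0.88,0,0.3],[0,0,0,-3.65,0.88,0,0.3],[0,0,0,-3.65,0.88,0,0.3],[0,0,0,-3.65,0.88,0,0.3],[0,0,0,-3.65,0.88,0,0.3],[0,0,0,-3,0.7,0,0.3],[0,0,0,0,0,0,0.3]]' >/dev/null;python3 -m creep '[[0,0,0,0,0,0,0.3],[0,0,0,0,0,0,0.3]]' >/dev/null;python3 s.py
python3 - <<'E'
from h import *
C=cam("wrist");im=read_camera("wrist");save("w6",im)
for r in silhouettes("tray","wrist"):
    cn=max(cv2.findContours(r["region"].astype(np.uint8),0,1)[0],key=cv2.contourArea)
    print(r["rect"],r["confidence"],cv2.minAreaRect(np.array([onz("wrist",p[0],16,C)[:2] for p in cn],np.float32)))
E
```

```text
t 18.1 tcp [ 488.74 -338.8   263.02] q6 1.094 gap 34.3 F [-0.04  0.44 -0.75] Ftool [ 0.41 -0.15  0.75] T [-0.003 -0.003  0.067]
[191.7, 97.9, 359.4, 242.0] 0.59 ((482.7171325683594, -339.2054443359375), (165.94654846191406, 125.4154052734375), 7.368847846984863)
```

View pics/w6.png

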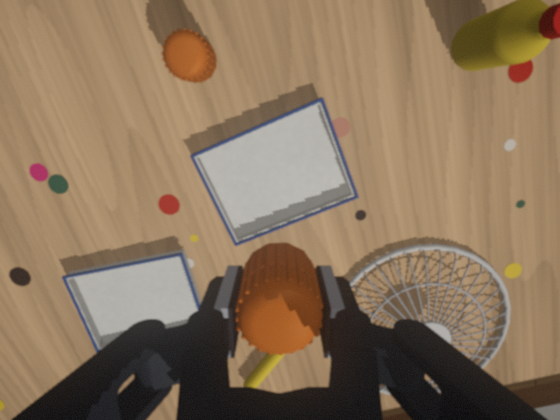

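The tray meant is at (275,172), with the other tray at (140,300) and the guard and bottle well clear. Descend, then feel for the floor.

```bash
python3 -m creep '[[0,0,0,-0.16,-0.5,2.5,0.3],[0,0,0,0,0,3.8,0.3],[0,0,0,0,0,3.8,0.3],[0,0,0,0,0,3.8,0.3],[0,0,0,0,0,3.8,0.3],[0,0,0,0,0,3.3,0.3],[0,0,0,0,0,2,0.3],[0,0,0,0,0,1,0.3],[0,0,0,0,0,0,0.3],[0,0,0,0,0,0,0.3]]' >/dev/null;python3 s.py
python3 -m creep '[[0,0,0,0,0,0.3,0.3],[0,0,0,0,0,0.2,0.3],[0,0,0,0,0,0,0.3],[0,0,0,0,0,0,0.3]]' >/dev/null;python3 s.py
```

```text
t 19.03 tcp [ 484.28 -338.87   24.51] q6 1.087 gap 33.8 F [-0.2  -0.14 -0.6 ] Ftool [-0.19 -0.15  0.6 ] T [-0.02   0.004 -0.002]
t 19.37 tcp [ 483.94 -339.43   19.3 ] q6 1.087 gap 34.0 F [-0.01  0.07 -0.74] Ftool [ 0.07 -0.03  0.74] T [-0.001  0.033  0.019]
```

```bash
for i in 1 2; do python3 -m creep '[[0,0,0,0,0,0.1,0.3],[0,0,0,0,0,0.1,0.3],[0,0,0,0,0,0,0.3]]' >/dev/null;python3 s.py; done
for i in 1 2 3; do python3 -m creep '[[0,0,0,0,0,0.1,0.3],[0,0,0,0,0,0,0.3],[0,0,0,0,0,0,0.3]]' >/dev/null;python3 s.py; done
```

```text
t 19.62 tcp [ 483.63 -339.23   16.5 ] q6 1.087 gap 33.8 F [ 0.61 -0.49 -0.19] Ftool [-0.31  0.72  0.19] T [ 0.052 -0.06  -0.027]
t 19.87 tcp [ 483.61 -339.14   14.31] q6 1.087 gap 34.0 F [-0.11  0.46 -0.56] Ftool [ 0.41 -0.23  0.56] T [ 0.02   0.043 -0.018]
t 20.12 tcp [ 483.67 -339.19   13.5 ] q6 1.087 gap 34.2 F [-0.27  0.29 -0.49] Ftool [ 0.21 -0.33  0.49] T [ 0.009 -0.036  0.011]
t 20.37 tcp [ 483.69 -339.21   12.55] q6 1.087 gap 34.0 F [ 0.66  0.26 -1.58] Ftool [0.42 0.57 1.58] T [ 0.027 -0.003 -0.009]
t 20.62 tcp [ 483.65 -339.18   11.51] q6 1.087 gap 34.1 F [-0.19 -0.58 -0.38] Ftool [-0.61 -0.03  0.38] T [-0.021  0.014  0.002]
```

```bash
for i in 1 2 3; do python3 -m creep '[[0,0,0,0,0,0.05,0.3],[0,0,0,0,0,0,0.3],[0,0,0,0,0,0,0.3]]' >/dev/null;python3 s.py; done
```

```text
t 20.87 tcp [ 483.69 -339.2    11.07] q6 1.087 gap 34.0 F [ 0.53 -0.05 -0.41] Ftool [0.1  0.52 0.41] T [-0.044 -0.003  0.018]
t 21.12 tcp [ 483.74 -339.23   10.88] q6 1.087 gap 34.0 F [-2.6   0.68  4.07] Ftool [-0.04 -2.69 -4.07] T [0.224 0.228 0.006]
t 21.37 tcp [ 483.73 -339.23   10.82] q6 1.087 gap 34.6 F [-2.73  1.78  9.12] Ftool [ 0.99 -3.1  -9.12] T [ 0.408  0.521 -0.042]
```

```bash
python3 -m creep '[[0,0,0,0,0,-0.06,0.3],[0,0,0,0,0,0,0.3],[0,0,0,0,0,0,0.3]]' >/dev/null;python3 s.py
python3 -m creep '[[0,0,0,0,0,0,0.5],[0,0,0,0,0,0,0.6],[0,0,0,0,0,0,0.65],[0,0,0,0,0,0,0.65],[0,0,0,0,0,0,0.65],[0,0,0,0,0,0,0.65]]' >/dev/null;python3 s.py
python3 -m creep '[[0,0,0,0,0,-0.5,0.65],[0,0,0,0,0,-1,0.65],[0,0,0,0,0,-2,0.65],[0,0,0,0,0,-3,0.65],[0,0,0,0,0,-3.5,0.65],[0,0,0,0,0,-3.5,0.65],[0,0,0,0,0,-2,0.65],[0,0,0,0,0,0,0.65],[0,0,0,0,0,0,0.65],[0,0,0,0,0,0,0.65]]' >/dev/null;python3 s.py
python3 - <<'E'
from h import *
im=read_camera("wrist");s=read_camera("scene")
save("w7",np.hstack([cv2.resize(im,(400,300)),cv2.resize(s[215:335,80:240],(400,300))]))
o=status.get_obs();C=cam("wrist")
c=cam("scene"); 
for r in silhouettes("spinner_mid","scene"):
    v,u=np.nonzero(r["region"]);print(r["rect"],onz("scene",(u.mean(),v.mean()),25,c).round(1))
for n in ("brush_jar","paint_bottle","gesso_tin"): print(n,[r["rect"] for r in search_frame(n,"scene")][:1])
E
```

```text
t 21.62 tcp [ 483.81 -339.25   10.87] q6 1.087 gap 34.5 F [-1.44  0.49  5.07] Ftool [ 0.09 -1.52 -5.07] T [0.229 0.146 0.014]
t 22.12 tcp [ 483.69 -339.18   10.57] q6 1.087 gap 55.7 F [-0.11  0.65 -0.82] Ftool [ 0.6  -0.28  0.82] T [-0.018  0.002  0.021]
t 22.95 tcp [ 483.44 -338.94  165.63] q6 1.087 gap 55.2 F [ 0.63 -0.44  0.06] Ftool [-0.26  0.72 -0.06] T [0.015 0.05  0.001]
[209.0, 238.3, 232.5, 265.6] [ 435.7 -194.    25. ]
[331.2, 263.7, 347.7, 280.4] [669.   35.3  25. ]
[167.6, 273.0, 183.5, 293.8] [ 485.6 -340.8   25. ]
brush_jar [[405.7, 203.7, 455.3, 279.0]]
paint_bottle [[240.3, 304.5, 260.7, 355.8]]
gesso_tin [[318.7, 283.0, 351.3, 325.7]]
```

View pics/w7.png

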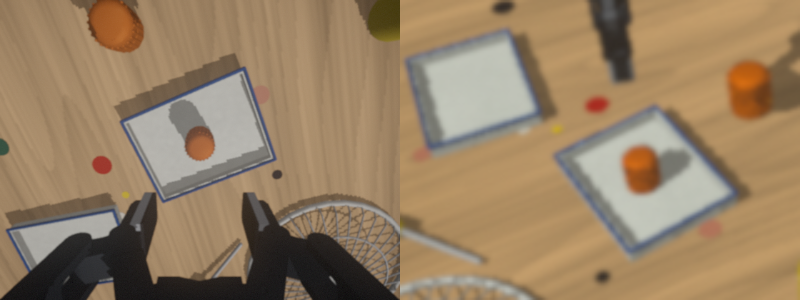

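The nut stands upright in the middle of the tray, at (200,145) in the left half and (640,168) in the right half. The gripper is clear, so I hand in.

```bash
python3 -c "from bench import order; print(order.finish_job())"
```

```text
the job is handed in; nothing more can be done
None
```

I unscrewed the small orange nut on the fan about 240° clockwise. It let go at about 205°. I then lifted it straight off the shaft and stood it open end down in the blue-rimmed tray farthest to the robot's left. The job is handed in; no verdict is reported.

- **Forces:** while the nut was turned, the pull on the wrist stayed within about 6 N and the side forces under 3 N. I had no direct reading of the force between nut and shaft, or of the blade's angle. I pressed about 9 N on the tray floor when setting the nut down, and eased that before letting go.
- **Last checks:** the picture shows the nut upright and released. The camera puts it at about (486, -341) mm, against a tray centre of about (484, -339) mm. The gripper was clear, at 166 mm up.
- **Bystanders:** the jar, bottle and tin show at the same pixels as at the start, to within about 4 pixels.
- **Disagreements:** my outline fit of the nut in the wrist view matched poorly (0.15 to 0.29 mismatch). I centred it from the other sightings and by the low side force when gripping. The first tray estimate from the scene camera was about 4 mm off in x from the later wrist view, and I used the wrist view.

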